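Open a tight storage jar in the one-handed jar clamp

TASK

The empty glass storage jar has to be opened for refilling: stand it, lid on, between the open jaws of the jar clamp and press it straight down until the sprung plate is fully home and the jaws have gripped it. Then, with the clamp bracing the jar, unscrew the tight lid anticlockwise, stop turning as soon as its lugs come free of the threads (within a quarter turn), and lift it straight off, leaving the jar gripped in the clamp. Finish while still holding the lid: do not put it down or let go, but keep it still and level, centred over the jar's mouth and about two centimetres clear of the rim; leave the tin, bowl, funnel and clip undisturbed.

Things in the scene. Friction and masses are not known exactly. Their poses are not given: they have to be found in the camera images.
- jar_center (a point): Empty clear glass jar, 0.24 to 0.35 kg, blank paper label band, upright: round body 66 mm across up to 69 mm height, then shoulder and neck; rim 98 mm above its underside, top of the screwed-on lid at 103.5 mm. This point: on the jar's axis, 49 mm above its underside; z up.
- lid_center (a point): Steel lid with a brass-coloured disc on top, tight on the jar: 65 mm across, 20 mm high, 50 g. Grip it across its skirt from above; the jar can be carried and pressed down by it. This point: on its axis, half-way up, 93.5 mm above the jar's underside when tight. z up; its x axis is 70 to 72.5 degrees clockwise of the jar's x axis when tight, so parallel to it after turning that far.
- jar_rim (a point): Centre of the jar's rim, 98 mm above its underside. Three threads below hold the lid's three lugs. Anticlockwise from above loosens: 0.2 to 0.4 N m at first, slack after 35 degrees (a seal then lifts the lid 2.5 mm), lugs free from about 57 degrees; at about 97 they meet the next thread's stop, so turn 65 to 85. Lifting sooner pulls at the jar. Clockwise is blocked.
- clamp: Grey jar clamp screwed to the shelf: base 110 (its x) by 200 mm (its y), a 66 mm high cheek at each end of y. Between them a sprung round plate carries two aluminium V jaws with black rubber faces that close along y. Open, they take the jar upright, at any turn, with 2 mm to spare all round below flared tops (6 mm wider), which reach 41 mm above the plate. Origin: centre of the base's underside.
- clamp_seat (a point): Centre of the top face of the clamp's round sprung plate (black rubber, 58 mm across), where the jar's underside goes: 38 mm above the shelf when the plate is up, 26 mm when fully down, above the clamp's origin.
- clamp_plate (a joint): How far the plate is pressed down, m: 0 up, 0.012 home. The jar's weight does not move it; it takes 10 to 15 N more, most at 2 to 3 mm. Past about 7 mm its over-centre catch takes it home and keeps it there; let go sooner, it rises again. The jaws close and ride down with it; when home they hold the jar against 0.4 N m or more. Pulling the jar up by over 12 N drags it out.
- tin: Bystander, leave alone: matte black tin with a closed hinged lid, 89 x 124 mm and 91 mm high; origin at the centre of its underside.
- bowl: Bystander, leave alone: beige ceramic bowl, 130 mm across the rim, 55 mm high; origin at the centre of its underside.
- funnel: Bystander, leave alone: stainless steel funnel standing on its wide mouth, 104 mm across the mouth, 100 mm high with its narrow spout (16 mm) upward; origin at the centre of its mouth, on the shelf.
- clip: Bystander, leave alone: small blue plastic clip lying on the shelf, 68 x 14 mm, 14 mm high; origin at its underside.

How it is judged:
On the way, in this order (a step that is already met when the one before it is completed fails the run):
1. the jar, its lid still tight, stands between the jaws with the clamp's plate pressed fully home (value of joint clamp_plate above 0.0105 m and horizontal distance between jar_center and clamp_seat below 0.006 m and z of jar_center in the frame of clamp_seat between 0.045 and 0.054 m and angle between jar_center's own z axis and vertical below 0.07 rad and angle between the x axis of lid_center and the x axis of jar_center, either way round above 0.9 rad and z of lid_center in the frame of jar_center below 0.049 m), for 0.2 s.
2. the lid has been turned until its lugs are free of the threads, while the jar stays gripped in the clamp (value of joint clamp_plate above 0.0105 m and horizontal distance between jar_center and clamp_seat below 0.006 m and z of jar_center in the frame of clamp_seat between 0.045 and 0.054 m and angle between jar_center's own z axis and vertical below 0.07 rad and angle between the x axis of lid_center and the x axis of jar_center, either way round below 0.4 rad and z of lid_center in the frame of jar_center below 0.054 m), for 0.1 s.
At the end, for the whole second after the job is handed in: Jar upright (4 deg), gripped: plate down 10.5 mm or more, jar within 6 mm of its centre and 5 mm of its face. Lid still, held by the fingers only, lower edge 3 to 40 mm above the rim, within 12 mm of the jar's axis, level within 8 deg, turned 47 to 98 deg anticlockwise from tight (value of joint clamp_plate above 0.0105 m and horizontal distance between jar_center and clamp_seat below 0.006 m and z of jar_center in the frame of clamp_seat between 0.045 and 0.054 m and angle between jar_center's own z axis and vertical below 0.07 rad and angle between the x axis of lid_center and the x axis of jar_center, either way round below 0.45 rad and z of lid_center in the frame of jar_center between 0.062 and 0.099 m and horizontal distance between lid_center and jar_center below 0.012 m and angle between lid_center's own z axis and vertical below 0.14 rad and contact force between lid and the fingers above 1 N and contact force between lid and jar below 0.1 N and linear speed of each of lid, jar below 0.03 m/s); the arm keeps its last pose, push and grip.
It fails at once if the tin, bowl, funnel or clip is moved by more than 25 mm (distance of any of tin, bowl, funnel, clip from where it was at the start of the episode above 0.025 m).
It fails at once if the jar is tipped by more than 30 degrees (angle between jar_center's own z axis and vertical above 0.52 rad).
It fails at once if the lid is dropped onto the shelf (height (world z) of lid_center below 0.06 m).
It also fails if it takes over 48 s, if anything falls off the work surface, if the arm or the gripper's body presses on something with over 40 N, if the wrist force passes 120 N, or if a joint passes its speed limit or range.

ROBOT

A 6-joint arm with a two-finger parallel gripper is mounted at the origin on the work surface. World frame = base frame: x ahead of the robot, y to its left, z up, the work surface at z = 0. Lengths are in m, angles in rad, forces in N, time in s.
With the tool pointing down it reaches from about 0.25 to 0.725 m from the base axis. Payload 4 kg.
Tool frame: the origin (TCP) lies between the finger pads; the fingertips stand 8 mm ahead of it and the grasp point (between the pads) lies 11 mm behind it; z points along the fingers, y is the direction in which the jaws open and shut (so a half turn about z gives the same grasp; the last joint's range is limited). The gripper opens to 85 mm and grips with 20 to 120 N. Pads are 22 mm wide; open, the fingers measure 114 mm over their backs; the gripper's body (76 mm by 85 mm) begins 54 mm behind the grasp point. The pads swing forward as they close: fully open they stand 13 mm farther back than shut.
Start: joints at [0, 0.241, 0.005, 1.335, 0, 1.571], TCP at [0.5, -0, 0.239] pointing down, gripper open.
Joint ranges: [-2.72, 2.72], [-1.05, 1.87], [-1.09, 1.28], [-1.99, 2.15], [-1.42, 1.44], [-3.14, 3.14]. Speed limits (rad/s): [2.79, 2.79, 3.14, 3.14, 3.14, 3.14].

INTERFACE

Orientations are given as a unit quaternion [x, y, z, w].
In Python, from workcell import * gives the robot as it stands.
- The arm moves only by the tool send_rows, never from a script. Its argument "increments" is a list that holds one entry, the list of rows, each a list of 6 numbers: the shift along the tool's x, y, z in units of 50 mm (1.0 is 50 mm), then the turn, a rotation vector about the tool's x, y, z in units of 10 degrees (1.0 is 10 degrees). In form: [[[x, y, z, ax, ay, az], ...]]. A call has 1 to 8 rows; each row shifts and turns the commanded pose from where the row before left it, along the tool's axes as they then stand; what a row does not reach is not made up. A row lasts 1/8 s, in which the tool goes at most 62.5 mm and 10.7 degrees, less where a joint would pass 70% of its speed; a pose out of reach is approached as far as the arm can. A call with a number of a shift or a turn outside -1 to 1 is refused whole. A call with a gripper value outside its range is refused whole. "grip" is the closure, from 0 (fully open) to 1 (shut), set as the call begins (left out, the last holds). The fingers move at their own pace and stop on an object; the grip force is fixed at half the most. Time passes only in rows, so rows that do not move let the fingers close. It gives the time, the measured TCP pose, the force and the opening at its end, in the units of the state.
- get_obs(): the state, without advancing time (a new reading comes with each control period).
- camera(name): name is "scene" or "side" or "wrist"; returns a dict with "color" (420x560x3 uint8, red, green, blue), "z_map" (420x560 float32, m along the optical axis (not along the pixel's ray), 0 where there is no reading), "intrinsics" (3x3 intrinsics, pixels), "pose" (4x4, takes a point from camera to world coordinates); the wrist camera has in their place "mount" (4x4, takes a point from camera to tool coordinates, whose origin is the TCP and whose axes are the flange's). Camera axes: x right, y down, z forward; pixel columns grow to the right and rows downward; lengths in m; the calibration is good to about 2 mm. A picture is of the moment at which its call begins: read the wrist's pose just before it.
- job_done(): hands the job in, once; it reports no verdict.
The state is a dict: "clock": time; "joint_pos": joint angles; "joint_vel": joint speeds; "tau": joint torques, N m; "eef_pos": TCP position; "tool_rot": TCP orientation; "ft_force": force on the tool from outside, world axes, zero at the start; "ft_torque": the same for the moment, N m; "grip_width": finger opening in m.
Only numpy, scipy, OpenCV 4.12 (cv2) and the standard library are available. Lean on these libraries where they do the work, as an engineer would, in place of code of your own. Each camera call takes 0.05 s, during which the arm holds its last target.

## Working session

There is one attempt and no reset: what is moved stays moved. The work goes in short steps, Python scripts to look and compute and a tool call to move; the robot and the scene stay as the last step left them, time stands still between calls to the robot, and variables do not carry over. Pictures are saved under pics/ and viewed, and the job is handed in when it is done.

Besides the shell and the picture viewer there is one more tool, called after "Call:" in YAML: its name, and indented under it one key for each argument. send_rows: Moves the arm, as the interface text tells. Its arguments: {"type":"object","properties":{"increments":{"type":"array"},"grip":{"type":"number"}},"required":["increments"]}

```bash
mkdir -p pics; ls; cat > h.py <<'E'
from workcell import *
import numpy as np, cv2
def shot(n,f):
    o=get_obs(); c=camera(n); cv2.imwrite('pics/%s.png'%f,c['color'][:,:,::-1]); np.savez('pics/%s.npz'%f,**{k:np.array(v) for k,v in c.items()},**{'o_'+k:np.array(v) for k,v in o.items()}); return c,o
def cloud(c,T):
    z=c['z_map'];K=np.array(c['intrinsics']);v,u=np.indices(z.shape)
    P=np.stack([(u-K[0,2])*z/K[0,0],(v-K[1,2])*z/K[1,1],z],-1)
    return P@T[:3,:3].T+T[:3,3]
E
python3 - <<'E'
from h import *
for n in('scene','side'): c,o=shot(n,n+'0')
print(o)
E
```

```text
pics
{'clock': 0.05, 'joint_pos': array([ 1.03075810e-05,  2.41412308e-01,  3.77007461e-03,  1.33519138e+00,
       -1.87926578e-05,  1.57081047e+00]), 'joint_vel': array([-0.00036193, -0.00198428,  0.00132409, -0.00027282, -0.00039824,
       -0.00100261]), 'tau': array([-7.41748554e-04, -3.73491669e+01,  2.53293139e+01,  1.09576646e-02,
       -2.24010404e-05,  6.15204783e-06]), 'eef_pos': array([ 4.99409789e-01, -4.05523492e-07,  2.38430759e-01]), 'tool_rot': array([ 0.70710777,  0.70710506, -0.00072694, -0.00071364]), 'ft_force': array([ 0.92319841, -0.20123049,  1.12197188]), 'ft_torque': array([ 0.013687  , -0.0242729 ,  0.04751702]), 'grip_width': 0.08539590235184848}
```

View pics/scene0.png

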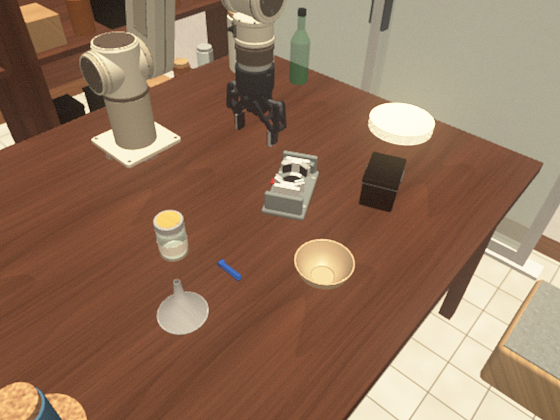

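View pics/side0.png

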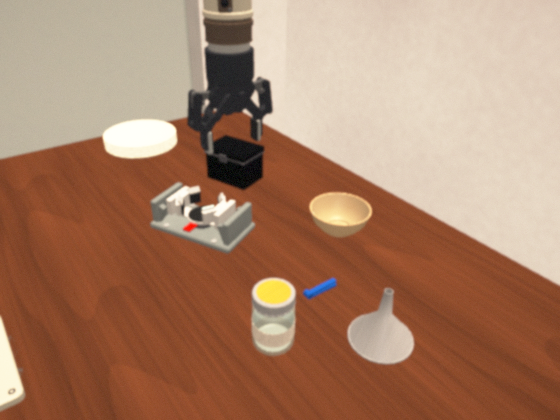

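The scene view shows the jar's lid at (169,220), the clamp at (292,185), the tin at (383,180), the bowl at (325,264), the funnel at (182,305) and the clip at (230,270). In the side view the lid is at (274,292) and the clamp at (202,215).

```bash
cat > m.py <<'E'
from h import *
for n in('scene','side'):
    c=np.load(f'pics/{n}0.npz'); W=cloud(c,c['pose'])
    col=c['color'].astype(int);hsv=cv2.cvtColor(c['color'],cv2.COLOR_RGB2HSV)
    y=(hsv[...,0]>15)&(hsv[...,0]<35)&(hsv[...,1]>150)&(hsv[...,2]>150)&(c['z_map']>0)&(abs(W[...,2]-.1035)<.01)
    p=W[y]; print(n,'lid',y.sum(),p.mean(0),(p.min(0)+p.max(0))/2,np.ptp(p,0))
    # lumps above the table
    m=((W[...,2]>.012)&(W[...,2]<.2)&(c['z_map']>0)&(abs(W[...,1])<.6)&(W[...,0]>.2)&(W[...,0]<.9)).astype(np.uint8)
    k,l,s,ce=cv2.connectedComponentsWithStats(m)
    for i in range(1,k):
        if s[i,4]>60:
            q=W[l==i]; print(s[i],ce[i].round(),'lo',q.min(0).round(3),'hi',q.max(0).round(3))
E
python3 m.py
```

```text
m.py:6: RuntimeWarning: Mean of empty slice.
  p=W[y]; print(n,'lid',y.sum(),p.mean(0),(p.min(0)+p.max(0))/2,np.ptp(p,0))
  ret = um.true_divide(
Traceback (most recent call last):
  File "m.py", line 6, in <module>
    p=W[y]; print(n,'lid',y.sum(),p.mean(0),(p.min(0)+p.max(0))/2,np.ptp(p,0))
                                             ~~~~~^^^
ValueError: zero-size array to reduction operation minimum which has no identity
```

```bash
sed -i 's/&(abs(W\[...,2\]-.1035)<.01)//; s/W\[\.\.\.,0\]>.2)/W[...,0]>.15)/' m.py; sed -i "s/    p=W\[y\]; print.*/    k,l,s,ce=cv2.connectedComponentsWithStats(y.astype(np.uint8)); i=1+np.argmax(s[1:,4]); p=W[l==i]; print(n,'lid',s[i],ce[i],p.mean(0),(p.min(0)+p.max(0))\/2,np.ptp(p,0))/" m.py
python3 - <<'E'
from h import *
c=np.load('pics/scene0.npz');print(c['z_map'].shape,(c['z_map']>0).mean(),c['pose']); W=cloud(c,c['pose']); print(c['color'][220,169],W[220,169],W[300,100])
E
python3 m.py
```

```text
(420, 560) 0.9961989795918368 [[ 0.74699196  0.46476795 -0.47538802  1.0774746 ]
 [ 0.6645101  -0.49966395  0.55566381 -0.59485962]
 [ 0.02072048 -0.73097653 -0.68208795  0.78617674]
 [ 0.          0.          0.          1.        ]]
[249 213 115] [ 0.44178157 -0.21078053  0.10480567] [ 0.43234352 -0.40119895  0.0023064 ]Traceback (most recent call last):
  File "m.py", line 6, in <module>
    k,l,s,ce=cv2.connectedComponentsWithStats(y.astype(np.uint8)); i=1+np.argmax(s[1:,4]); p=W[l==i]; print(n,'lid',s[i],ce[i],p.mean(0),(p.min(0)+p.max(0))/2,np.ptp(p,0))
                                                                       ~~~~~~~~~^^^^^^^^^
    return _wrapfunc(a, 'argmax', axis=axis, out=out, **kwds)
    return bound(*args, **kwds)
ValueError: attempt to get argmax of an empty sequence
```

```bash
sed -i 's/hsv\[...,1\]>150/hsv[...,1]>110/' m.py; sed -i "s/^    y=.*/    y=(hsv[...,0]>15)\&(hsv[...,0]<35)\&(hsv[...,1]>110)\&(hsv[...,2]>180)\&(abs(W[...,2]-.104)<.008)\&(W[...,1]<-.1)/" m.py
python3 m.py
```

```text
scene lid [156 212  24  16 294] [167.71768707 219.15306122] [ 0.43599304 -0.20992774  0.10307971] [ 0.43493919 -0.20977158  0.10323369] [0.04924214 0.04839347 0.00604928]
[ 369  108   62   38 1266] [396. 131.] lo [0.454 0.494 0.012] hi [0.653 0.6   0.047]
[ 263  151   56   67 2305] [292. 184.] lo [0.415 0.023 0.012] hi [0.588 0.24  0.08 ]
[ 360  152   47   58 1864] [382. 180.] lo [0.615 0.213 0.012] hi [0.736 0.355 0.094]
[ 154  210   35   50 1341] [171. 234.] lo [ 0.406 -0.244  0.012] hi [ 0.473 -0.177  0.106]
[ 295  240   60   50 1745] [325. 261.] lo [ 0.669 -0.102  0.012] hi [0.799 0.027 0.057]
[ 160  280   45   48 1270] [182. 308.] lo [ 0.539 -0.349  0.012] hi [ 0.626 -0.264  0.101]
[ 17 383  45  37 650] [ 40. 402.] lo [ 0.573 -0.6    0.016] hi [ 0.635 -0.581  0.127]
side lid [257 280  34  24 637] [273.35478807 291.49764521] [ 0.43548852 -0.20968844  0.10546336] [ 0.43567461 -0.20931047  0.10508488] [0.05011793 0.05030705 0.00541372]
[ 106  125   71   33 1329] [144. 144.] lo [0.451 0.496 0.012] hi [0.651 0.6   0.05 ]
[ 204  135   61   53 2267] [235. 160.] lo [0.613 0.215 0.012] hi [0.737 0.357 0.096]
[ 151  182  104   69 4187] [201. 216.] lo [0.407 0.024 0.012] hi [0.588 0.239 0.082]
[ 310  192   62   44 1952] [340. 212.] lo [ 0.667 -0.101  0.012] hi [0.8   0.027 0.06 ]
[ 252  278   44   75 2895] [273. 314.] lo [ 0.403 -0.243  0.012] hi [ 0.469 -0.178  0.108]
[304 278  33  19 165] [320. 286.] lo [ 0.539 -0.171  0.012] hi [ 0.606 -0.156  0.018]
[ 353  288   57   69 2151] [382. 329.] lo [ 0.534 -0.349  0.012] hi [ 0.623 -0.26   0.103]
```

```bash
python3 - <<'E'
from h import *
c,o=shot('wrist','w0');print(np.array(c['mount']).round(3))
E
```

```text
[[-0.001 -0.947 -0.32   0.083]
 [ 1.    -0.    -0.     0.001]
 [ 0.    -0.32   0.947 -0.135]
 [ 0.     0.     0.     1.   ]]
```

View pics/w0.png

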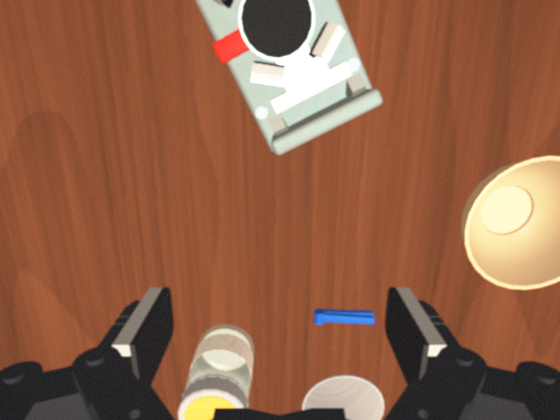

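The wrist view shows the clamp's plate at (278,20), the clip at (345,317) and the lid at (210,410). I'll shift toward the clamp to see all of it.

Call:
send_rows:
  increments:
    - [[0.8,0,0,0,0,0],[0.8,0,0,0,0,0],[0,0,0,0,0,0],[0,0,0,0,0,0]]

```text
clock: 0.65
eef_pos: [0.4998, 0.0799, 0.239]
tool_rot: [0.707, 0.707, -0.0, -0.0]
ft_force: [0.0, -0.3, -0.5]
grip_width: 0.0855
```

```bash
python3 - <<'E'
from h import *
c,o=shot('wrist','w1');print(o['eef_pos'],o['ft_force'])
E
```

```text
[0.49977357 0.07985109 0.23899543] [ 0.03504985 -0.26347249 -0.49044429]
```

View pics/w1.png

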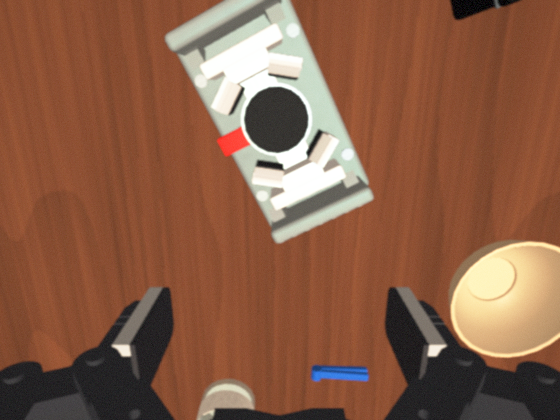

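The wrist view now shows the whole clamp, with its black plate at (277,120), the jaws open, and the cheeks' ends at (225,20) and (322,215).

```bash
cat > clampfit.py <<'E'
from h import *
from scipy.spatial.transform import Rotation as R
c=np.load('pics/w1.npz')
T=np.eye(4);T[:3,:3]=R.from_quat(c['o_tool_rot']).as_matrix();T[:3,3]=c['o_eef_pos']
W=cloud(c,T@c['mount'])
g=c['color'].max(-1)
m=((g<60)).astype(np.uint8)
k,l,s,ce=cv2.connectedComponentsWithStats(m); i=l[120,277]
p=W[l==i]; print(s[i],'plate z',np.median(p[:,2]),'cen',p.mean(0),'ext',np.ptp(p,0),(p.min(0)+p.max(0))/2)
print('table z',np.median(W[250:300,200:350,2]))
q=W[(W[...,2]>.006)&(W[...,0]>.38)&(W[...,0]<.6)&(W[...,1]>0)&(W[...,1]<.26)&(np.indices(g.shape)[0]<260)&(np.indices(g.shape)[1]<390)]
print(cv2.minAreaRect(q[:,:2].astype(np.float32)*1000))
ck=q[(q[:,2]>.06)&(q[:,2]<.072)];print(cv2.minAreaRect(ck[:,:2].astype(np.float32)*1000))
E
python3 clampfit.py
```

```text
[ 246   88   61   63 2916] plate z 0.03844429009279543 cen [0.49761288 0.13752132 0.03982021] ext [0.05260462 0.05288569 0.33804053] [0.497569   0.13692837 0.20494728]
table z 0.00034392856026221885
((496.77789306640625, 135.43199157714844), (111.90998077392578, 193.55006408691406), 26.490631103515625)
((497.304443359375, 136.54220581054688), (95.6728286743164, 192.1356201171875), 26.612558364868164)
```

Call:
send_rows:
  increments:
    - [[-1,-0.2,0,0,0,0],[-1,-0.2,0,0,0,0],[-1,-0.2,0,0,0,0],[-1,-0.2,0,0,0,0],[-1,-0.2,0,0,0,0],[-1,-0.2,0,0,0,0],[-1,0,0,0,0,0],[0,0,0,0,0,0]]

```text
clock: 1.7
eef_pos: [0.4388, -0.274, 0.239]
tool_rot: [0.71, 0.705, -0.0, 0.0]
ft_force: [0.0, 0.8, 0.4]
grip_width: 0.0849
```

```bash
python3 - <<'E'
from h import *
c,o=shot('wrist','w2');print(o['eef_pos'],o['ft_force'],o['joint_pos'])
E
```

```text
[ 0.43879128 -0.27402791  0.23896694] [0.02236548 0.81203172 0.37444341] [-5.57849470e-01  2.74903098e-01  4.96813580e-02  1.34527474e+00
 -6.91048656e-04  1.02007897e+00]
```

View pics/w2.png

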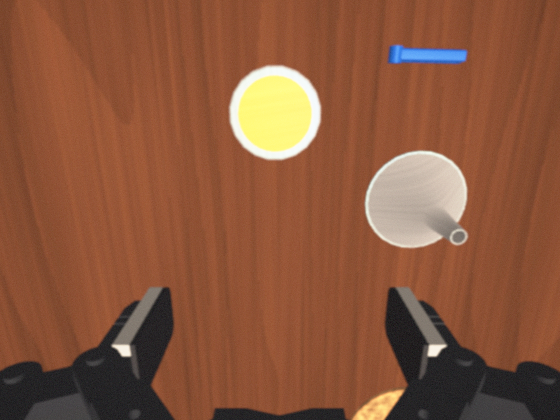

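The lid is seen from above at (275,112), with the funnel at (416,200) to its right and the clip at (430,55).

```bash
python3 - <<'E'
from h import *
from scipy.spatial.transform import Rotation as R
c=np.load('pics/w2.npz')
T=np.eye(4);T[:3,:3]=R.from_quat(c['o_tool_rot']).as_matrix();T[:3,3]=c['o_eef_pos']
W=cloud(c,T@c['mount'])
v,u=np.indices(c['z_map'].shape)
m=(W[...,2]>.095)&(W[...,2]<.112)&(np.hypot(u-275,v-112)<60)
p=W[m];print(m.sum(),np.median(p[:,2]),p.mean(0),(p.min(0)+p.max(0))/2,np.ptp(p,0))
print('R',T[:3,:3].round(4))
f=W[(W[...,2]>.003)&(u>340)&(v>130)&(v<270)];print('funnel',f.min(0),f.max(0))
E
```

```text
6728 0.10441010605025486 [ 0.43654675 -0.20697133  0.10438211] [ 0.43640166 -0.20816215  0.10442329] [0.06352661 0.06342373 0.00559278]
R [[ 7.1e-03  1.0e+00 -1.0e-04]
 [ 1.0e+00 -7.1e-03 -7.0e-04]
 [-7.0e-04 -1.0e-04 -1.0e+00]]
funnel [ 0.43994894 -0.35432554  0.00300212] [ 0.6783236  -0.19048413  0.37392316]
```

Lid at about (0.436, -0.209), the cameras agreeing within 2 mm. I'll move over it and descend part of the way.

Call:
send_rows:
  increments:
    - [[0.65,-0.03,0,0,0,0],[0.65,-0.03,0,0,0,0],[0,0,0.5,0,0,0],[0,0,0.5,0,0,0],[0,0,0.6,0,0,0],[0,0,0,0,0,0],[0,0,0,0,0,0]]

```text
clock: 2.62
eef_pos: [0.4374, -0.2048, 0.1603]
tool_rot: [0.707, 0.707, 0.0, 0.0]
ft_force: [1.3, -0.1, -0.2]
grip_width: 0.0855
```

```bash
python3 - <<'E'
from h import *
c,o=shot('side','s1');c,o=shot('wrist','w3');print(o['eef_pos'],o['ft_force'],o['joint_pos'])
a=cv2.imread('pics/s1.png')[150:380,180:400];b=cv2.imread('pics/w3.png')
cv2.imwrite('pics/m1.png',np.hstack([cv2.resize(a,(402,420)),cv2.resize(b,(390,420))]))
E
```

```text
[ 0.43779977 -0.20510932  0.16073361] [ 0.04838426 -0.03656508  1.19529142] [-4.38168427e-01  2.56893375e-01 -1.85078282e-01  1.12651574e+00
  5.99079438e-05  1.13228259e+00]
```

View pics/m1.png

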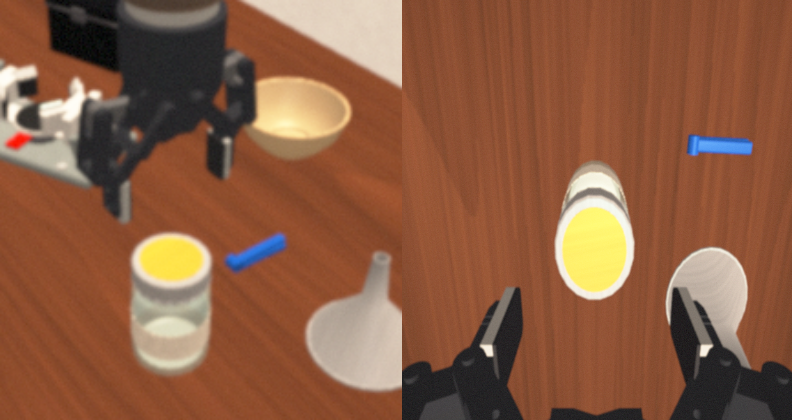

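The lid sits midway between the fingers (wrist panel: lid at x about 594, finger midline about 597). I'll correct the lateral offset, finish descending and close.

Call:
send_rows:
  increments:
    - [[-0.08,-0.03,0.33,0,0,0],[0,0,0.4,0,0,0],[0,0,0.4,0,0,0],[0,0,0.3,0,0,0],[0,0,0.2,0,0,0],[0,0,0,0,0,0],[0,0,0,0,0,0]]

```text
clock: 3.6
eef_pos: [0.4361, -0.2093, 0.0786]
tool_rot: [0.707, 0.707, 0.0, 0.001]
ft_force: [0.9, 0.2, 0.1]
grip_width: 0.0856
```

```bash
python3 - <<'E'
from h import *
c,o=shot('side','s2');c,o=shot('wrist','w4');print(o['eef_pos'],o['ft_force'],o['joint_pos'])
a=cv2.imread('pics/s2.png')[150:380,180:400];b=cv2.imread('pics/w4.png')
cv2.imwrite('pics/m2.png',np.hstack([cv2.resize(a,(402,420)),cv2.resize(b,(390,420))]))
E
```

```text
[ 0.43617037 -0.20930773  0.07865585] [-0.12833071 -0.56717513 -0.03139611] [-4.47432168e-01  3.43366114e-01 -3.03943689e-01  9.21798173e-01
  2.11467357e-05  1.12336734e+00]
```

View pics/m2.png

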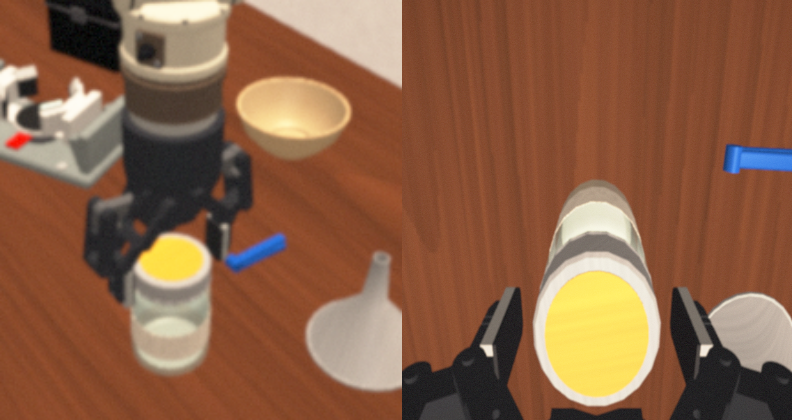

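Open pads straddle the lid at its height. Closing.

Call:
send_rows:
  increments:
    - [[0,0,0,0,0,0],[0,0,0,0,0,0],[0,0,0,0,0,0],[0,0,0,0,0,0],[0,0,0,0,0,0],[0,0,0,0,0,0]]
  grip: 1

```text
clock: 4.45
eef_pos: [0.4362, -0.2092, 0.0787]
tool_rot: [0.707, 0.707, 0.0, 0.001]
ft_force: [0.0, 0.6, 6.4]
grip_width: 0.0638
```

```bash
cat > lidrel.py <<'E'
from h import *
import sys
from scipy.spatial.transform import Rotation as R
c,o=shot('wrist',sys.argv[1]);shot('side',sys.argv[1]+'s')
T=np.eye(4);T[:3,:3]=R.from_quat(o['tool_rot']).as_matrix();T[:3,3]=o['eef_pos']
P=cloud(c,np.array(c['mount']))
hsv=cv2.cvtColor(c['color'],cv2.COLOR_RGB2HSV)
y=((hsv[...,0]>20)&(hsv[...,0]<35)&(hsv[...,1]>80)&(hsv[...,2]>120)).astype(np.uint8)
k,l,s,ce=cv2.connectedComponentsWithStats(y);i=1+np.argmax(s[1:,4])
p=P[l==i];print('disc in tool',s[i],(p.min(0)+p.max(0))/2,'ext',np.ptp(p,0),'med z',np.median(p[:,2]))
ctr=np.median(p,0); A=np.c_[p[:,:2],np.ones(len(p))];q=np.linalg.lstsq(A,p[:,2],rcond=None)[0];print('tilt',q[:2])
w=T[:3,:3]@((p.min(0)+p.max(0))/2)+T[:3,3];print('world',w)
print(o['clock'],o['eef_pos'],o['tool_rot'],o['ft_force'],o['ft_torque'],o['grip_width'],o['joint_pos'])
a=cv2.imread(f'pics/{sys.argv[1]}s.png')[130:380,130:400];b=cv2.imread(f'pics/{sys.argv[1]}.png')
cv2.imwrite(f'pics/{sys.argv[1]}m.png',np.hstack([cv2.resize(a,(400,370)),cv2.resize(b,(400,370))]))
E
python3 lidrel.py g1
```

```text
disc in tool [  204   271   150   127 14819] [ 0.02899869  0.000564   -0.07938795] ext [0.10889325 0.05214263 0.11125885] med z -0.025778417912363447
tilt [-0.17797828 -0.00171074]
world [ 0.43664714 -0.18014356  0.15808899]
4.45 [ 0.43622939 -0.20918761  0.07871672] [7.07057216e-01 7.07155718e-01 4.31633346e-04 8.35104204e-04] [0.0478066  0.56187556 6.35845541] [ 0.16506255  0.1874809  -0.00332459] 0.06378318205342888 [-4.47301773e-01  3.43175152e-01 -3.04043086e-01  9.21716113e-01
  2.60530310e-04  1.12335549e+00]
```

View pics/g1m.png

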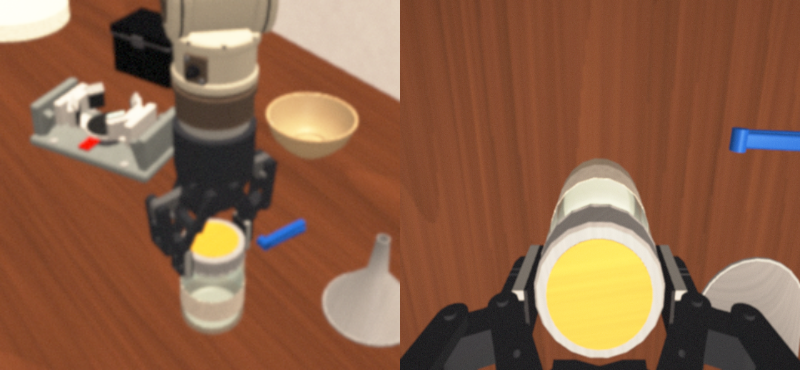

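Gripped: both pads are on the skirt, lid disc at about (600,292) in the wrist panel, opening 63.8 mm. I'll recompute the disc centre without the stray depths.

```bash
cat > lr2.py <<'E'
from h import *
import sys
c=np.load(f'pics/{sys.argv[1]}.npz');P=cloud(c,c['mount'])
hsv=cv2.cvtColor(c['color'],cv2.COLOR_RGB2HSV)
y=((hsv[...,0]>20)&(hsv[...,0]<35)&(hsv[...,1]>80)&(hsv[...,2]>120)).astype(np.uint8)
k,l,s,ce=cv2.connectedComponentsWithStats(y);i=1+np.argmax(s[1:,4])
p=P[(l==i)&(abs(P[...,2]+.026)<.008)]
print('disc tool ctr',(p.min(0)+p.max(0))/2,'ext',np.ptp(p,0),'mean',p.mean(0),'med z',np.median(p[:,2]))
A=np.c_[p[:,:2],np.ones(len(p))];print('tilt',np.linalg.lstsq(A,p[:,2],rcond=None)[0][:2])
E
python3 lr2.py g1
```

```text
disc tool ctr [ 0.00102371  0.000564   -0.02576786] ext [0.05294329 0.05214263 0.00401866] mean [ 0.00239534  0.00049053 -0.0257758 ] med z -0.02577586836358798
tilt [-0.00266964 -0.00174732]
```

Call:
send_rows:
  increments:
    - [[0,0,-0.1,0,0,0],[0,0,-0.2,0,0,0],[0,0,-0.4,0,0,0],[0,0,-0.5,0,0,0],[0,0,-0.5,0,0,0],[0,0,-0.3,0,0,0],[0,0,0,0,0,0],[0,0,0,0,0,0]]

```text
clock: 5.55
eef_pos: [0.4349, -0.2087, 0.177]
tool_rot: [0.707, 0.707, -0.0, -0.001]
ft_force: [-0.5, 0.5, -3.7]
grip_width: 0.0632
```

Call:
send_rows:
  increments:
    - [[0.3,0.06,0,0,0,0],[0.5,0.09,0,0,0,0],[0.6,0.1,0,0,0,0],[0.6,0.1,0,0,0,0],[0.6,0.1,0,0,0,0],[0.6,0.1,0,0,0,0],[0.6,0.1,0,0,0,0],[0.6,0.1,0,0,0,0]]

```text
clock: 6.55
eef_pos: [0.4723, 0.013, 0.1771]
tool_rot: [0.707, 0.707, -0.0, -0.001]
ft_force: [0.8, -0.0, -4.5]
grip_width: 0.0635
```

Call:
send_rows:
  increments:
    - [[0.6,0.1,0,0,0,0],[0.6,0.1,0,0,0,0],[0.6,0.1,0,0,0,0],[0.4,0.1,0,0,0,0],[0.2,0.05,0,0,0,0],[0.1,0.02,0,0,0,0],[0,0,0,0,0,0],[0,0,0,0,0,0]]

```text
clock: 7.55
eef_pos: [0.4964, 0.1353, 0.1778]
tool_rot: [0.707, 0.707, -0.0, 0.0]
ft_force: [0.3, -0.2, -4.4]
grip_width: 0.0636
```

```bash
python3 lidrel.py g2; python3 lr2.py g2; python3 - <<'E'
from h import *
c,o=shot('scene','sc2')
E
```

```text
disc in tool [  205   272   148   124 14338] [ 0.02927114  0.00055247 -0.07918032] ext [0.10834991 0.05144706 0.11167601] med z -0.025704707759261418
tilt [-0.22610867 -0.00127104]
world [0.49698444 0.1645533  0.25697636]
7.55 [0.49638266 0.13525597 0.17780609] [ 7.07491148e-01  7.06722177e-01 -1.97744401e-04  4.17356147e-05] [ 0.32864404 -0.16738306 -4.41944506] [0.03544678 0.0046437  0.02500642] 0.0636301659824519 [ 2.66179164e-01  3.04166199e-01 -7.28365166e-02  1.19409570e+00
 -2.68548501e-04  1.83806302e+00]
disc tool ctr [ 0.00109161  0.00055247 -0.02560818] ext [0.05199084 0.05144706 0.00453173] mean [ 0.00251365  0.00044765 -0.02569762] med z -0.025701625674514075
tilt [-0.00179885 -0.00176104]
```

View pics/g2s.png

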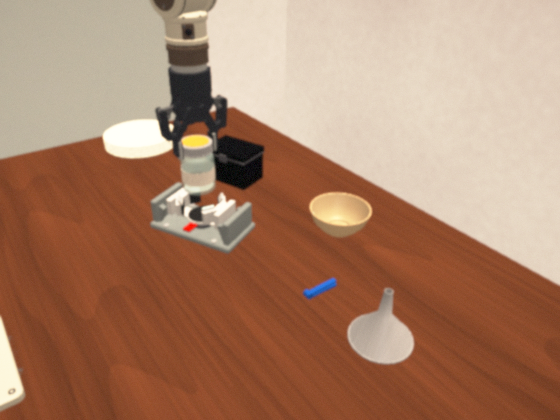

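View pics/sc2.png

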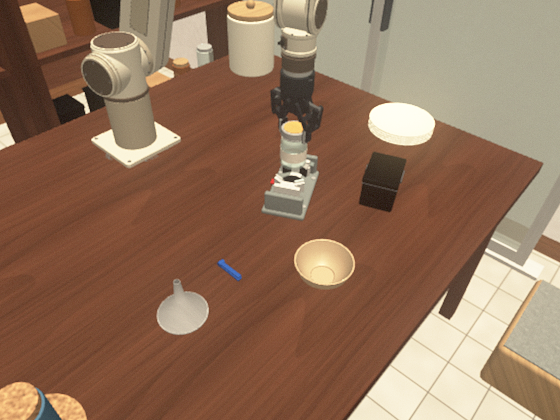

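Both views show the jar upright above the clamp (side view: jar at (198,165) over the plate at about (200,213)). I'll check the clamp's centre with the fixed cameras.

```bash
python3 - <<'E'
from h import *
for n in('scene','side'):
    c=np.load(f'pics/{n}0.npz'); W=cloud(c,c['pose'])
    m=(abs(W[...,2]-.0385)<.006)&(c['color'].max(-1)<70)&(np.hypot(W[...,0]-.4975,W[...,1]-.137)<.04)
    p=W[m];print(n,m.sum(),p.mean(0),(p.min(0)+p.max(0))/2,np.ptp(p,0))
    # disc centre+rings: cheek tops
    q=W[(W[...,2]>.058)&(W[...,2]<.075)&(np.hypot(W[...,0]-.4975,W[...,1]-.137)<.14)&(np.hypot(W[...,0]-.4975,W[...,1]-.137)>.075)].astype(np.float32)
    print(cv2.minAreaRect(q[:,:2]*1000))
    b=W[(W[...,2]>.008)&(W[...,2]<.09)&(np.hypot(W[...,0]-.4975,W[...,1]-.137)<.125)].astype(np.float32)
    print('base',cv2.minAreaRect(b[:,:2]*1000))
for n in ('sc2','g2s'):
    c=np.load(f'pics/{n}.npz'); W=cloud(c,c['pose']);hsv=cv2.cvtColor(c['color'],cv2.COLOR_RGB2HSV)
    y=(hsv[...,0]>15)&(hsv[...,0]<35)&(hsv[...,1]>110)&(hsv[...,2]>150)&(abs(W[...,2]-.203)<.01)&(abs(W[...,0]-.497)<.1)&(abs(W[...,1]-.137)<.1)
    p=W[y];print('lid',y.sum(),p.mean(0),(p.min(0)+p.max(0))/2,np.ptp(p,0))
E
```

```text
scene 37 [0.48541998 0.14525048 0.03693546] [0.48634636 0.15106753 0.03875326] [0.03040739 0.03939418 0.01147965]
((499.5791015625, 133.9115753173828), (94.81107330322266, 196.51968383789062), 26.782794952392578)
base ((499.02081298828125, 132.09056091308594), (111.53800964355469, 201.64471435546875), 26.652141571044922)
side 96 [0.48451823 0.13717946 0.03995941] [0.48645966 0.13453939 0.04036718] [0.0308681  0.04538272 0.00511332]
((496.984375, 134.59231567382812), (94.9554214477539, 193.54904174804688), 26.46729278564453)
base ((495.3846435546875, 133.75830078125), (110.60983276367188, 200.31878662109375), 26.804420471191406)
lid 175 [0.49435002 0.13387116 0.20186047] [0.49521685 0.13594095 0.20145368] [0.05011464 0.0511959  0.00510802]
lid 246 [0.49595115 0.13599307 0.20500611] [0.49215362 0.13784068 0.20773081] [0.05774371 0.05535419 0.00926287]
```

The estimates disagree by 3–4 mm in y (wrist plate 0.137, fixed-camera base outline 0.133), so I'll refine using distinct features.

```bash
python3 - <<'E'
import cv2,numpy as np
a=cv2.imread('pics/w1.png')[0:250,150:390];cv2.imwrite('pics/z1.png',cv2.resize(a,None,fx=2.4,fy=2.4,interpolation=cv2.INTER_CUBIC))
a=cv2.imread('pics/side0.png')[170:260,140:265];b=cv2.imread('pics/scene0.png')[145:225,250:330]
cv2.imwrite('pics/z2.png',np.hstack([cv2.resize(a,(500,360),interpolation=cv2.INTER_CUBIC),cv2.resize(b,(300,300),interpolation=cv2.INTER_CUBIC)[:360] if 0 else cv2.resize(b,(300,360),interpolation=cv2.INTER_CUBIC)]))
E
```

```text
(no output)
```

View pics/z1.png

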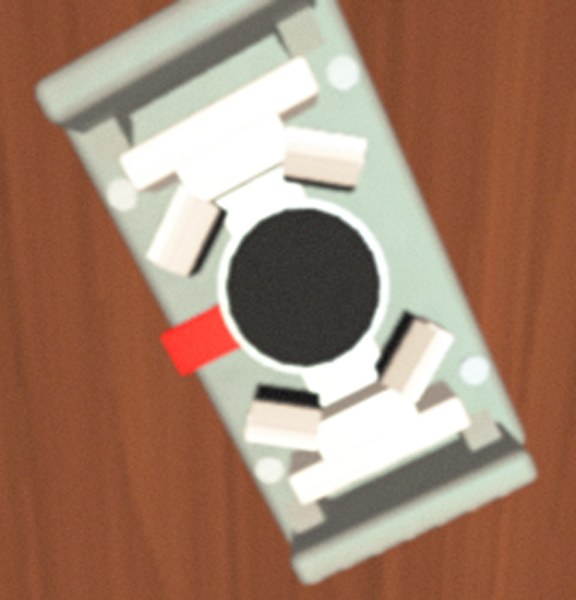

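View pics/z2.png

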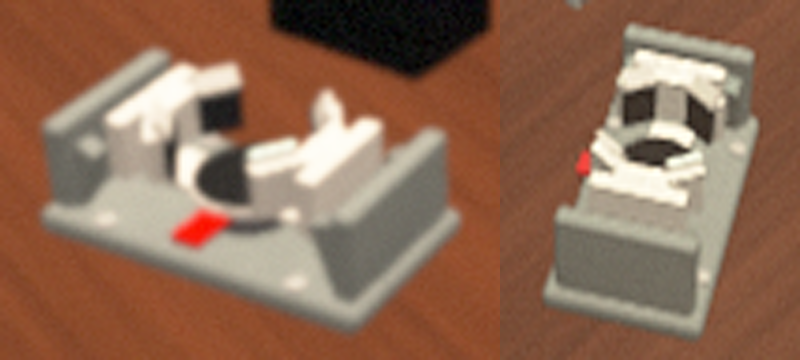

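```bash
python3 - <<'E'
from h import *
from scipy.spatial.transform import Rotation as R
def bp(K,T,uv,z):
    d=T[:3,:3]@np.linalg.solve(K,np.r_[uv,1.]);return T[:3,3]+d*(z-T[2,3])/d[2]
c=np.load('pics/w1.npz')
T=np.eye(4);T[:3,:3]=R.from_quat(c['o_tool_rot']).as_matrix();T[:3,3]=c['o_eef_pos'];T=T@c['mount'];K=c['intrinsics'];W=cloud(c,T)
def disc(c,T,seed,th):
    g=cv2.GaussianBlur(c['color'].max(-1),(3,3),0);m=(g<th).astype(np.uint8)
    k,l,s,ce=cv2.connectedComponentsWithStats(m);i=l[seed[1],seed[0]]
    cs,_=cv2.findContours((l==i).astype(np.uint8),cv2.RETR_EXTERNAL,cv2.CHAIN_APPROX_NONE)
    q=np.array([bp(c['intrinsics'],T,p,.038)[:2] for p in max(cs,key=len)[:,0].astype(float)])
    (x,y),(a,b),_=cv2.fitEllipse((q*1000).astype(np.float32));print('disc',s[i],x,y,a,b)
for th in (80,110,140,160): disc(c,T,(277,120),th)
S=[(343,72),(122,193),(475,370),(270,469)]
P=[]
for a,b in S:
    u,v=150+a/2.4,b/2.4; w=np.median(W[int(v)-1:int(v)+2,int(u)-1:int(u)+2].reshape(-1,3),0);P.append(bp(K,T,(u-.3,v-.3),w[2]));print(w,P[-1])
print('mean',np.mean(P,0))
# side: screws z2 left panel scale 4 ; scene panel scale 3.75x4.5
zb=np.mean(P,0)[2]
c=np.load('pics/side0.npz');p=[bp(c['intrinsics'],c['pose'],(140+a/4-.4,170+b/4-.4),zb) for a,b in ((104,217),(296,283))];print('side screws',p)
c=np.load('pics/scene0.npz');p=[bp(c['intrinsics'],c['pose'],(250+a/3.75-.4,145+b/4.5-.4),zb) for a,b in ((737,147),(704,277)) for a in (a-500,)];print('scene screws',p)
E
```

```text
disc [ 246   88   61   64 3042] 497.5677185058594 136.76731872558594 52.69359588623047 53.1408576965332
disc [ 245   88   63   64 3144] 497.4744873046875 136.73892211914062 53.66718673706055 53.94746398925781
disc [ 245   87   63   65 3236] 497.5045166015625 136.741455078125 54.41887283325195 54.77348709106445
disc [ 244   87   64   66 3283] 497.4978942871094 136.68124389648438 54.81626510620117 55.201839447021484
[0.51149868 0.21091095 0.01624243] [0.51202982 0.21112315 0.01624243]
[0.42898    0.17010624 0.01670053] [0.42955316 0.17000977 0.01670053]
[0.56527216 0.10344465 0.01692442] [0.56591081 0.10356795 0.01692442]
[0.48336417 0.06246146 0.01632201] [0.48354291 0.06241691 0.01632201]
mean [0.49775917 0.13677944 0.01654735]
side screws [array([0.42988539, 0.17227903, 0.01654735]), array([0.48362627, 0.0621147 , 0.01654735])]
scene screws [array([0.51042557, 0.208597  , 0.01654735]), array([0.56733959, 0.10126724, 0.01654735])]
```

The wrist disc, the wrist screws and the side screws agree: the clamp's centre is at (0.4976, 0.1367). I'll apply a tiny correction and descend into the jaws.

Call:
send_rows:
  increments:
    - [[0.01,0.01,0.2,0,0,0],[0,0,0.2,0,0,0],[0,0,0.2,0,0,0],[0,0,0.1,0,0,0],[0,0,0.1,0,0,0],[0,0,0,0,0,0]]

```text
clock: 8.45
eef_pos: [0.4968, 0.1364, 0.1374]
tool_rot: [0.707, 0.707, -0.0, -0.0]
ft_force: [-0.3, -1.0, -2.8]
grip_width: 0.0637
```

Call:
send_rows:
  increments:
    - [[0,0,0.1,0,0,0],[0,0,0.1,0,0,0],[0,0,0.1,0,0,0],[0,0,0,0,0,0]]

```text
clock: 8.95
eef_pos: [0.4965, 0.1364, 0.1222]
tool_rot: [0.707, 0.707, -0.001, -0.0]
ft_force: [-0.4, 0.6, -3.9]
grip_width: 0.0634
```

```bash
python3 lidrel.py g3; python3 lr2.py g3
```

```text
disc in tool [ 206  272  144   64 5628] [ 0.04278867 -0.00016426 -0.07940204] ext [0.08131363 0.04913447 0.11123364] med z -0.025698999052330723
tilt [-0.47638043  0.00991222]
world [0.49646786 0.17919722 0.20158543]
8.95 [0.49653576 0.1363843  0.12219632] [ 7.07099646e-01  7.07113635e-01 -5.40882584e-04 -3.24901323e-04] [-0.42271707  0.56068108 -3.873545  ] [ 0.09559364  0.00168266 -0.00658902] 0.06341643290423389 [ 2.68043870e-01  3.52277079e-01 -1.59227327e-01  1.06055350e+00
  2.97289487e-05  1.83882039e+00]
disc tool ctr [ 0.01456915 -0.00016426 -0.02566378] ext [0.02487459 0.04913447 0.00375712] mean [ 0.01497327  0.0004481  -0.0257115 ] med z -0.025697110943686735
tilt [-0.00366367 -0.00241216]
```

View pics/g3m.png

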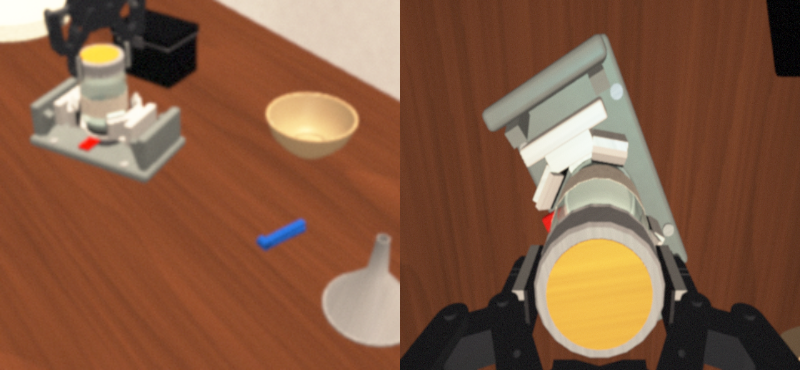

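The jar has gone down between the jaws with hardly any side force (side panel: jar at (102,85), centred and upright). Now I'll press.

Call:
send_rows:
  increments:
    - [[0,0,0.08,0,0,0],[0,0,0.05,0,0,0],[0,0,0.04,0,0,0],[0,0,0,0,0,0]]

```text
clock: 9.55
eef_pos: [0.4974, 0.1366, 0.1159]
tool_rot: [0.707, 0.707, 0.001, 0.0]
ft_force: [-3.3, -0.1, 6.3]
grip_width: 0.0638
```

Call:
send_rows:
  increments:
    - [[0,0,0.04,0,0,0],[0,0,0.04,0,0,0],[0,0,0.04,0,0,0],[0,0,0,0,0,0]]

```text
clock: 10.05
eef_pos: [0.4965, 0.1358, 0.1073]
tool_rot: [0.707, 0.707, -0.001, 0.0]
ft_force: [4.0, -1.7, -13.5]
grip_width: 0.0635
```

The catch has snapped over and the plate now pulls down on me (-13.5 N), so I'll follow it down.

Call:
send_rows:
  increments:
    - [[0,0,0.04,0,0,0],[0,0,0.02,0,0,0],[0,0,0,0,0,0]]

```text
clock: 10.42
eef_pos: [0.4971, 0.1363, 0.1062]
tool_rot: [0.707, 0.707, 0.0, 0.0]
ft_force: [-2.4, -2.0, 4.1]
grip_width: 0.0635
```

```bash
python3 lidrel.py g4
```

```text
disc in tool [ 206  272  144   61 4665] [ 0.04347635 -0.00018494 -0.07934651] ext [0.07993846 0.04913181 0.11134279] med z -0.025598104865341656
tilt [-0.64230401  0.01980462]
world [0.49685953 0.17976639 0.18555922]
10.425 [0.49708213 0.13625861 0.10623003] [7.07170026e-01 7.07043445e-01 6.26179233e-05 3.42401976e-04] [-2.38426131 -2.0278473   4.0588739 ] [-0.64789955  0.59980693 -0.02276484] 0.0634514197452095 [ 2.67850704e-01  3.67939928e-01 -1.82338468e-01  1.02007034e+00
 -5.33198318e-04  1.83882592e+00]
```

View pics/g4m.png

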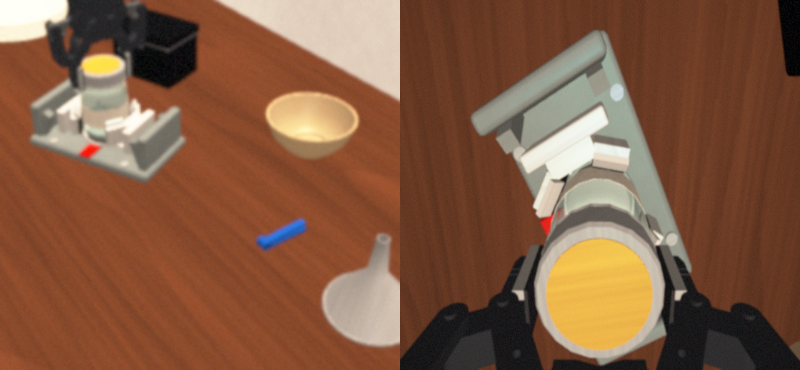

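Call:
send_rows:
  increments:
    - [[0,0,0.03,0,0,0],[0,0,0.03,0,0,0],[0,0,0,0,0,0]]

```text
clock: 10.9
eef_pos: [0.4981, 0.1367, 0.1051]
tool_rot: [0.707, 0.707, 0.002, 0.001]
ft_force: [-4.6, -2.8, 16.0]
grip_width: 0.0633
```

Call:
send_rows:
  increments:
    - [[0,0,0.03,0,0,0],[0,0,0.03,0,0,0],[0,0,0,0,0,0]]

```text
clock: 11.28
eef_pos: [0.4984, 0.1367, 0.1036]
tool_rot: [0.707, 0.707, 0.002, 0.001]
ft_force: [-7.5, -5.3, 24.0]
grip_width: 0.0632
```

```bash
python3 lidrel.py g5; python3 lr2.py g5;python3 lr2.py g4; python3 - <<'E'
from h import *
for n,z in (('g2s',.2028),('g4s',.131),('g5s',.130)):
    c=np.load(f'pics/{n}.npz'); W=cloud(c,c['pose']);hsv=cv2.cvtColor(c['color'],cv2.COLOR_RGB2HSV)
    y=(hsv[...,0]>15)&(hsv[...,0]<35)&(hsv[...,1]>110)&(hsv[...,2]>150)&(abs(W[...,2]-z)<.01)&(abs(W[...,0]-.497)<.05)&(abs(W[...,1]-.137)<.05)
    p=W[y];print('lid',n,y.sum(),p.mean(0),np.median(p[:,2]))
E
```

```text
disc in tool [ 206  272  143   60 4414] [ 0.04331551 -0.00032425 -0.07935795] ext [0.0802613  0.04863306 0.11131271] med z -0.025730656014978377
tilt [-0.60811593  0.02281496]
world [0.49769862 0.17991304 0.18303928]
11.275 [0.49841707 0.13667984 0.10363905] [0.7071691  0.70703973 0.00215807 0.00142405] [-7.51020706 -5.26728944 23.9558925 ] [-0.89305486  1.77299362  0.01377666] 0.06324868383315148 [ 2.67842666e-01  3.69816342e-01 -1.87172810e-01  1.00864722e+00
 -3.40114874e-04  1.83882106e+00]
disc tool ctr [ 0.01505156 -0.00032425 -0.02561676] ext [0.02373341 0.04863306 0.00383033] mean [ 0.01652287  0.0003551  -0.02572387] med z -0.025728255397999382
tilt [-1.57605682e-03  1.56120796e-05]
disc tool ctr [ 0.01525071 -0.00018494 -0.02573043] ext [0.02348717 0.04913181 0.00411064] mean [ 0.01624254  0.00037305 -0.02560032] med z -0.02559445661498623
tilt [ 0.00094533 -0.00175993]
lid g2s 246 [0.49595115 0.13599307 0.20500611] 0.20496790910857532
lid g4s 255 [0.49680202 0.13668364 0.13341862] 0.13343391530557663
lid g5s 255 [0.49784252 0.13749858 0.13089311] 0.13085361229980663
```

The lid dropped a further 2.5 mm with no slip in the pads. Against its shelf reading, the jar's underside is now at about 25.5 mm, so the plate is home. I'll ease off most of the push and check that it stays.

Call:
send_rows:
  increments:
    - [[0,0,-0.03,0,0,0],[0,0,-0.03,0,0,0],[0,0,0,0,0,0],[0,0,0,0,0,0]]

```text
clock: 11.88
eef_pos: [0.498, 0.1366, 0.1046]
tool_rot: [0.707, 0.707, 0.001, 0.001]
ft_force: [-2.7, -3.3, 12.1]
grip_width: 0.0635
```

```bash
cat > sidelid.py <<'E'
from h import *
import sys
for cam in('side','scene'):
    c,o=shot(cam,sys.argv[1]+cam); z0=o['eef_pos'][2]+.026
    W=cloud(c,np.array(c['pose']));hsv=cv2.cvtColor(c['color'],cv2.COLOR_RGB2HSV)
    y=(hsv[...,0]>15)&(hsv[...,0]<35)&(hsv[...,1]>110)&(hsv[...,2]>150)&(abs(W[...,2]-z0)<.012)&(abs(W[...,0]-.497)<.05)&(abs(W[...,1]-.137)<.05)
    p=W[y];print(cam,y.sum(),p.mean(0),(p.min(0)+p.max(0))/2)
print(o['clock'],o['eef_pos'],o['tool_rot'],o['ft_force'],o['ft_torque'],o['joint_pos'][5],o['grip_width'])
E
python3 sidelid.py r1
```

```text
side 251 [0.49716571 0.13751106 0.13186471] [0.49451383 0.13809078 0.13558644]
scene 164 [0.49635999 0.13421813 0.12866841] [0.49649665 0.13565528 0.12880837]
11.925 [0.49802527 0.13660456 0.1045989 ] [0.70715828 0.70705339 0.00135198 0.00091995] [-4.50154079 -2.65222165 12.21972514] [-0.64951686  0.95029106  0.04064472] 1.8388020930375022 0.0635506226969989
```

I'll check the plate directly from how far the jaws have ridden down, using the depth images before and after.

```bash
cat > jaw.py <<'E'
from h import *
import sys
from scipy.spatial.transform import Rotation as R
def jw(n,wr):
    c=np.load(f'pics/{n}.npz');T=c['pose'] if not wr else None
    if wr:
        T=np.eye(4);T[:3,:3]=R.from_quat(c['o_tool_rot']).as_matrix();T[:3,3]=c['o_eef_pos'];T=T@c['mount']
    W=cloud(c,T)
    th=np.deg2rad(26.6);d=W[...,:2]-np.array([.4976,.1367])
    # clamp y axis: long side
    ay=np.array([-np.sin(th),np.cos(th)]);y=d@ay;x=d@np.array([ay[1],-ay[0]])
    hsv=cv2.cvtColor(c['color'],cv2.COLOR_RGB2HSV)
    for sgn in(1,-1):
        m=(y*sgn>.03)&(y*sgn<.085)&(abs(x)<.05)&(hsv[...,2]>205)&(hsv[...,1]<40)&(W[...,2]>.02)&(W[...,2]<.095)
        z=W[m][:,2]
        if len(z)>10:print(n,sgn,len(z),np.percentile(z,[50,75,90,97]).round(4), np.histogram(z,np.arange(.02,.095,.005))[0])
for a in sys.argv[1:]:
    n,w=a.split(':');jw(n,int(w))
E
python3 jaw.py w1:1 w0:1 g2:1 g3:1 g4:1 g5:1 side0:0 g2s:0 g3s:0 g4s:0 g5s:0 r1side:0 sc2:0 r1scene:0
```

```text
w1 1 3861 [0.0704 0.0713 0.0771 0.0788] [   0  115  289    4    6   15   52   16    9  870 1955  516   14    0]
w1 -1 3032 [0.0703 0.0712 0.077  0.0787] [   1  116  261    7   18   30  131   12    3  624 1403  419    7    0]
w0 -1 4080 [0.0703 0.0712 0.077  0.0788] [   0   90  265    2    5   10  347   39    4  914 1852  540   12    0]
g2 1 4126 [0.0705 0.0711 0.0771 0.0788] [   0   58  149    4    0    0    0    0    2  988 2421  497    7    0]
g2 -1 163 [0.0704 0.0711 0.0778 0.0788] [ 0  0  0  1  0  0  3  0  0 54 78 26  1  0]
g3 1 5911 [0.0705 0.071  0.0718 0.0784] [   0   40  121    0    0    3    2    0    0 1441 3780  516    5    0]
g3 -1 47 [0.0706 0.0711 0.0775 0.0782] [ 0  0  0  0  0  0  0  0  0  7 31  9  0  0]
g4 1 5634 [0.0584 0.0589 0.0595 0.0658] [   0    0    1    0    0    0    0 5251   75  307    0    0    0    0]
g4 -1 18 [0.0582 0.0584 0.0585 0.0588] [ 0  0  0  0  0  0  0 18  0  0  0  0  0  0]
g5 1 5764 [0.0584 0.0589 0.0595 0.0659] [   0    0    0    0    0    0    0 5393   69  301    0    1    0    0]
g5 -1 14 [0.0581 0.0585 0.0589 0.0589] [ 0  0  0  0  0  0  0 14 
[... 739 characters left out ...]
 0   0   0   0 132  90  30   0   0   0   0]
g5s 1 109 [0.0598 0.0606 0.0656 0.0683] [ 1  0  0  0  0  0  2 60 34 12  0  0  0  0]
g5s -1 249 [0.0598 0.0608 0.0656 0.0683] [  0   0   0   0   0   0   0 135  85  29   0   0   0   0]
r1side 1 102 [0.0597 0.0605 0.0656 0.0683] [ 0  0  0  0  0  0  2 59 29 12  0  0  0  0]
r1side -1 250 [0.06   0.0612 0.0661 0.0682] [  0   0   0   0   0   0   0 122 102  26   0   0   0   0]
sc2 1 33 [0.0287 0.0312 0.0682 0.0696] [ 0 21  5  0  0  0  0  0  0  6  1  0  0  0]
sc2 -1 184 [0.0686 0.0702 0.0745 0.0771] [  0   0   0   0   0   0   0   2   2 128  35  17   0   0]
r1scene -1 195 [0.0569 0.0587 0.0665 0.0802] [  0   0   0   1   0   1  25 132   9  12   0   8   7   0]
```

The jaws have dropped 12.1 mm, so the plate is fully home; the small movement is just the jar flexing in the rubber. Now I'll unscrew (negative turn about tool z, which is anticlockwise from above).

Call:
send_rows:
  increments:
    - [[0,0,-0.02,0,0,-0.3],[0,0,0,0,0,-0.5],[0,0,0,0,0,-0.5],[0,0,0,0,0,-0.5],[0,0,0,0,0,-0.5],[0,0,0,0,0,-0.5],[0,0,0,0,0,-0.5],[0,0,0,0,0,0]]

```text
clock: 12.98
eef_pos: [0.4979, 0.1373, 0.1052]
tool_rot: [0.477, 0.879, 0.001, 0.001]
ft_force: [-3.7, -1.3, 10.3]
grip_width: 0.0632
```

```bash
python3 lidrel.py t1; python3 jaw.py t1s:0
```

```text
disc in tool [ 206  272  147   94 9208] [ 0.0357803   0.0008199  -0.07939678] ext [0.0944714  0.05083293 0.11123633] med z -0.025739390142112663
tilt [-0.25992968 -0.00718824]
world [0.47882497 0.16758885 0.18461511]
12.975 [0.49786607 0.13729576 0.10521413] [4.76756693e-01 8.79033801e-01 1.43916327e-03 7.49368659e-04] [-3.67255463 -1.30055252 10.30671687] [-0.29322642  0.77840675  0.03692544] 0.06316756591427301 [ 2.68487119e-01  3.68977136e-01 -1.83770654e-01  1.01497356e+00
  1.03706053e-03  1.26241291e+00]
t1s 1 109 [0.06   0.0607 0.0653 0.0671] [ 0  0  0  0  0  0  2 53 42 12  0  0  0  0]
t1s -1 255 [0.0598 0.0608 0.0658 0.0684] [  2   0   0   0   0   0   0 140  84  28   1   0   0   0]
```

View pics/t1m.png

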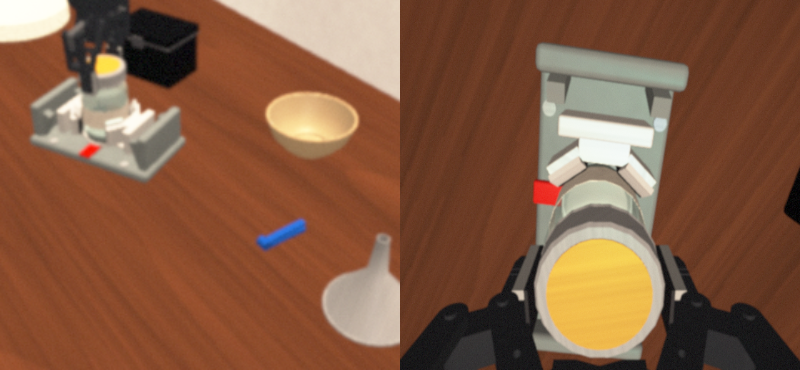

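The lid is turning with the tool (33° so far) and the jaws are still home. I'll turn about 42° more, easing up slightly as the seal lifts the lid.

Call:
send_rows:
  increments:
    - [[0,0,-0.01,0,0,-0.5],[0,0,-0.01,0,0,-0.5],[0,0,-0.01,0,0,-0.5],[0,0,-0.01,0,0,-0.5],[0,0,0,0,0,-0.5],[0,0,0,0,0,-0.5],[0,0,0,0,0,-0.5],[0,0,0,0,0,-0.5]]

```text
clock: 14.08
eef_pos: [0.4979, 0.1373, 0.1064]
tool_rot: [0.146, 0.989, 0.001, 0.001]
ft_force: [-1.6, -0.7, 3.9]
grip_width: 0.0635
```

Call:
send_rows:
  increments:
    - [[0,0,0,0,0,-0.2],[0,0,0,0,0,0],[0,0,0,0,0,0]]

```text
clock: 14.45
eef_pos: [0.4978, 0.1372, 0.1061]
tool_rot: [0.131, 0.991, 0.001, 0.001]
ft_force: [-0.7, -0.0, 5.3]
grip_width: 0.0633
```

```bash
python3 lidrel.py t2; python3 jaw.py t2s:0; python3 sidelid.py t2b
python3 - <<'E'
from h import *
f=lambda n:cv2.resize(cv2.imread(f'pics/{n}.png')[240:420,180:380],(260,234))
cv2.imwrite('pics/grain.png',np.hstack([f('g5'),f('t1'),f('t2')]))
E
```

```text
disc in tool [ 206  271  143   87 7065] [ 3.70085975e-02  8.25979660e-05 -7.94930492e-02] ext [0.09063282 0.04883791 0.11104533] med z -0.025771579807966655
tilt [-0.43473434  0.03385507]
world [0.46195862 0.14673458 0.18550377]
14.45 [0.49783795 0.13716751 0.10606869] [1.30781499e-01 9.91410477e-01 8.14114874e-04 8.96175094e-04] [-0.67108661 -0.04749897  5.30284529] [ 0.01665176  0.24930397 -0.05879119] 0.06328741728726463 [ 2.68396197e-01  3.68534474e-01 -1.81912139e-01  1.01806514e+00
  8.02744506e-04  5.30711722e-01]
t2s 1 106 [0.0599 0.0608 0.0643 0.0676] [ 0  0  0  0  0  1  1 55 40  9  0  0  0  0]
t2s -1 250 [0.0597 0.061  0.0652 0.0685] [  0   0   0   0   0   0   1 148  73  28   0   0   0   0]
side 98 [0.48700537 0.14279084 0.13316377] [0.49414988 0.14115237 0.13325395]
scene 162 [0.49952151 0.13727929 0.13020799] [0.50035323 0.13318018 0.13318743]
14.6 [0.49784559 0.13714911 0.10608001] [1.30819068e-01 9.91405510e-01 8.14759846e-04 9.06281514e-04] [-1.34994664  0.22227924  5.99911512] [-0.02944631  0.2239383  -0.03078971] 0.5307530634931089 0.06335961582389148
```

View pics/t2m.png

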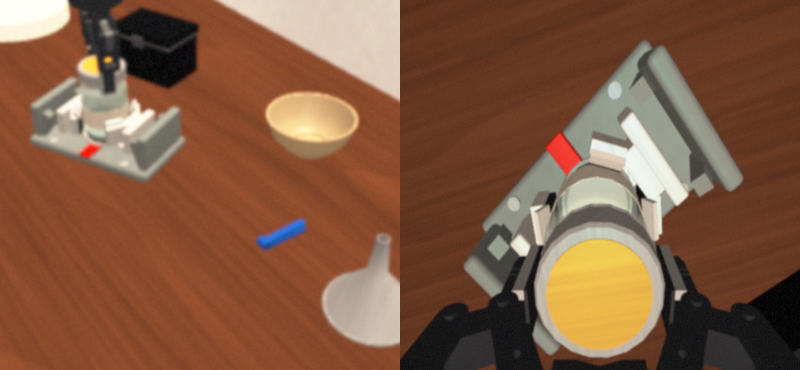

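View pics/grain.png

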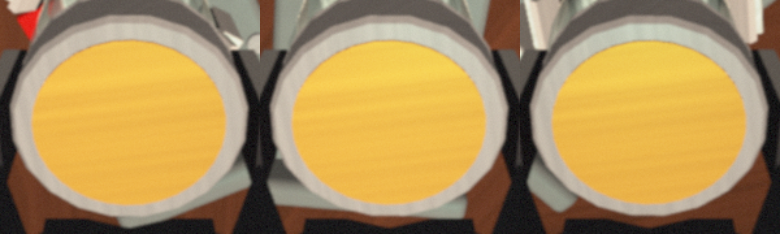

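The brass grain keeps the same angle in the gripper, so the pads haven't slipped: the lid has turned 75°, with the jaws still home. I'll lift gently and check the force first.

Call:
send_rows:
  increments:
    - [[0,0,-0.02,0,0,0],[0,0,-0.04,0,0,0],[0,0,-0.04,0,0,0],[0,0,0,0,0,0]]

```text
clock: 15.15
eef_pos: [0.4968, 0.1364, 0.1101]
tool_rot: [0.131, 0.991, -0.0, -0.0]
ft_force: [0.4, 0.2, -1.1]
grip_width: 0.0634
```

The force is only -1.1 N, which is the lid's own weight plus noise, so it has come free. Lifting to about 2 cm clear of the rim.

Call:
send_rows:
  increments:
    - [[0,0,-0.1,0,0,0],[0,0,-0.15,0,0,0],[0,0,-0.15,0,0,0],[0,0,-0.12,0,0,0],[0,0,-0.06,0,0,0],[0,0,0,0,0,0],[0,0,0,0,0,0],[0,0,0,0,0,0]]

```text
clock: 16.15
eef_pos: [0.4968, 0.1364, 0.139]
tool_rot: [0.131, 0.991, -0.0, -0.0]
ft_force: [0.2, -0.7, -0.7]
grip_width: 0.0634
```

```bash
python3 lidrel.py t3; python3 lr2.py t3; python3 jaw.py t3s:0; python3 - <<'E'
from h import *
shot('scene','t3sc')
a=cv2.imread('pics/t3s.png')[120:260,120:280];b=cv2.imread('pics/t3sc.png')[90:230,230:390]
cv2.imwrite('pics/z3.png',np.hstack([cv2.resize(a,(400,350)),cv2.resize(b,(400,350))]))
E
```

```text
disc in tool [  205   271   148   110 11549] [ 0.03197058  0.00077002 -0.07939267] ext [0.10070963 0.05114255 0.11125144] med z -0.02570269224988149
tilt [-0.25928793  0.01378079]
world [0.46615008 0.14547585 0.21840868]
16.15 [0.49678294 0.13644419 0.13899857] [ 1.30537199e-01  9.91443361e-01 -1.18824251e-04 -2.94641884e-04] [ 0.2139683  -0.72066189 -0.72095611] [ 0.0059361  -0.00546309  0.02766594] 0.06342496805351794 [ 2.68040259e-01  3.36715977e-01 -1.34058397e-01  1.10065727e+00
  9.92273312e-06  5.29861861e-01]
disc tool ctr [ 0.00407069  0.00077002 -0.02581022] ext [0.04490984 0.05114255 0.00408653] mean [ 5.67434355e-03  5.97732050e-05 -2.57009135e-02] med z -0.0257004865231203
tilt [-0.00238018 -0.00332022]
t3s 1 105 [0.0599 0.0608 0.0627 0.0676] [ 0  0  0  0  0  0  1 53 42  9  0  0  0  0]
t3s -1 250 [0.0599 0.0609 0.0666 0.0684] [  1   0   0   0   0   0   0 130  89  29   1   0   0   0]
```

View pics/z3.png

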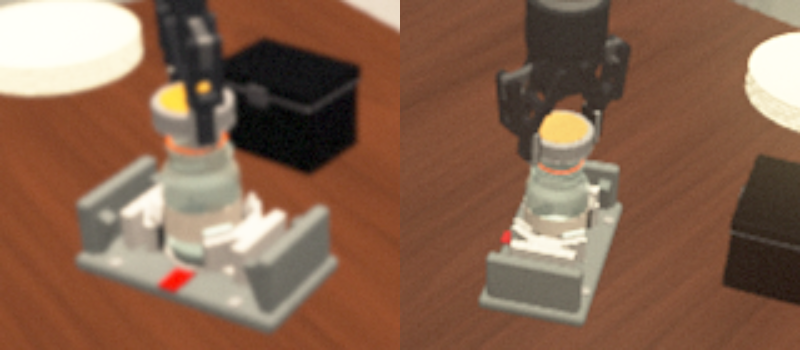

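View pics/t3.png

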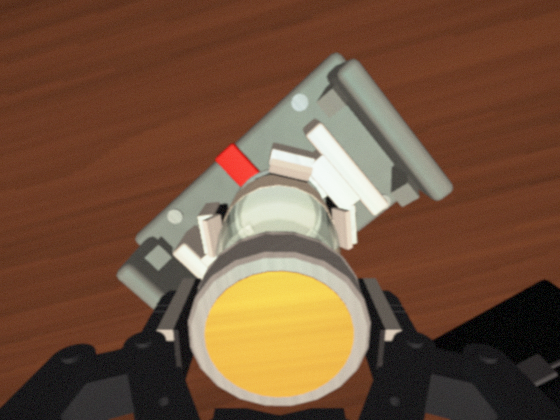

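The lid is raised over the jar, with an orange seal ring visible just below it at about (195,145) in the enlarged side view. I'll measure the gap and check the jar.

```bash
python3 - <<'E'
from h import *
for n in('t3s','t3sc'):
    c=np.load(f'pics/{n}.npz');W=cloud(c,c['pose']);hsv=cv2.cvtColor(c['color'],cv2.COLOR_RGB2HSV)
    r=np.hypot(W[...,0]-.4976,W[...,1]-.1367)
    m=(r<.045)&(W[...,2]>.09)&(W[...,2]<.15)&((hsv[...,0]<13)|(hsv[...,0]>172))&(hsv[...,1]>90)&(hsv[...,2]>150)
    p=W[m];v,u=np.nonzero(m);print(n,m.sum(),u.mean(),v.mean(),np.percentile(p[:,2],[5,25,50,75,95]).round(4),p.mean(0))
    k=(r<.05)&(W[...,2]>.03)
    uu=int(np.median(u))
    for vv in range(int(v.min())-12,int(v.max())+30,2): print(vv,c['color'][vv,uu],W[vv,uu].round(4))
E
```

```text
t3s 89 197.6067415730337 178.2921348314607 [0.1005 0.1169 0.1289 0.1304 0.142 ] [0.49359358 0.13211301 0.12451772]
160 [43 44 43] [0.4699 0.0789 0.1934]
162 [50 45 45] [0.4697 0.0793 0.1893]
164 [87 80 75] [0.4812 0.1037 0.1718]
166 [105 100  91] [0.4801 0.1022 0.1685]
168 [114 103  96] [0.4797 0.1022 0.1644]
170 [114 106  97] [0.4794 0.1023 0.1601]
172 [116 107 101] [0.4793 0.1027 0.1557]
174 [121 110 104] [0.4782 0.1012 0.1523]
176 [123 115 106] [0.4776 0.1006 0.1484]
178 [136 121 107] [0.4778 0.1018 0.1435]
180 [202 123  92] [0.4849 0.1175 0.1299]
182 [180 145 120] [0.4839 0.1162 0.1263]
184 [156 150 131] [0.4836 0.1162 0.1218]
186 [160 160 141] [0.4824 0.1145 0.1184]
188 [154 154 135] [0.4836 0.1178 0.112 ]
190 [170 170 149] [0.4823 0.1159 0.1087]
192 [190 195 171] [0.4807 0.1134 0.1059]
194 [190 193 170] [0.479  0.1105 0.1032]
196 [170 172 150] [0.4787 0.1106 0.0987]
198 [158 160 142] [0.4781 0.1102 0.0944]
200 [146 150 135] [0.4787 0.1122 0.0886]
202 [138 141 128] [0.4779 0.1113 0.0846]
204 [140 141 124] [0.479  0.1146 0.0778]
206 [179 161 138] [0.4769 0.1109 0.0757]
208 [193 1
[... 574 characters left out ...]
62]
156 [124 120 107] [0.486  0.1524 0.1043]
158 [225 137 102] [0.4826 0.1571 0.094 ]
160 [146 152 132] [0.4785 0.1627 0.0826]
162 [167 168 145] [0.5152 0.1167 0.1195]
164 [168 168 146] [0.5149 0.1176 0.1128]
166 [175 177 152] [0.5175 0.1147 0.1097]
168 [196 199 172] [0.5165 0.1164 0.102 ]
170 [183 185 159] [0.5192 0.1134 0.0989]
172 [162 163 142] [0.522  0.1104 0.0959]
174 [160 160 140] [0.5196 0.1138 0.0865]
176 [214 216 186] [0.52   0.1138 0.0804]
178 [231 224 193] [0.5227 0.1107 0.0773]
180 [200 179 151] [0.5242 0.1093 0.0726]
182 [200 179 152] [0.522  0.1126 0.063 ]
184 [170 164 142] [0.5214 0.1138 0.0555]
186 [247 239 221] [0.5297 0.1038 0.0596]
188 [236 227 201] [0.5321 0.1011 0.0561]
```

The lid's lower edge is at about 0.142–0.144 m and the rim at about 0.125 m, so the gap is around 18 mm and all is still. Handing in.

```bash
python3 - <<'E'
from h import *
o=get_obs();print(o['clock'],abs(o['joint_vel']).max(),o['grip_width'],o['ft_force']);print(job_done())
E
```

```text
16.3 0.0017787312976236139 0.06357095221516813 [-0.35517188 -0.36182263  0.06152202]
the job is handed in; nothing more can be done
None
```

I carried the jar by its lid into the clamp and pressed it down until the plate was home. Then I unscrewed the lid 75° anticlockwise, lifted it straight up and handed in at 16.3 s, still holding it over the jar.

**Last checks:**
- **Clamp:** the jaws rode down 12.1 mm, so the plate is home. They stayed there through the turn and the lift.
- **Lid turn:** the brass grain kept the same angle in the gripper, so the lid turned with the tool. The jar has no mark to show whether it crept in the jaws.
- **Lid position:** the lower edge is about 18 mm above the rim. The lid is about level and, by my estimate, within 2 mm of the jar's axis.
- **Holding still:** the opening was 63.6 mm and the arm was at rest. Force was near zero after lifting, so the lid came off free.
- **Bystanders:** I never touched the tin, bowl, funnel or clip; I did not re-measure their positions at the end.

**Where readings disagreed:**
- **Clamp centre:** the first estimates differed by 3–4 mm between cameras. I settled it with the plate disc and screw heads seen by the wrist camera, with the side camera agreeing to about 1 mm. The scene camera's screw readings stayed about 2 mm off.
- **Jar height:** pressed lightly, the jar sat 1–2 mm higher than when pressed hard. I took that as flex in the jaw rubber.

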